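# Rub down the carton's seam tape

## Task

Take the tape roll off the carton lid and set it down flat in the middle of the empty black tray without dropping it. Then take the T-handled stylus from its stand and rub the L-shaped tape down with its tip: press lightly, so that the lid just gives, and go slowly (about 5 cm a second or less) from the free end of the long arm, round the corner, to the free end of the short arm, keeping the tip on the tape whenever it touches the carton. Finally lay the stylus back across its stand as you found it, and leave everything else where it stands, even what stands on the lid.

Things in the scene. Friction and masses are not known exactly. Their poses are not given: they have to be found in the camera images.
- carton: Closed cardboard carton, fixed, 240 (x) x 200 (y) mm, lid surface at z = 100 mm; origin at the centre of its underside, z up; any yaw. An L of paper tape 24 mm wide covers a seam in the lid. In the carton's frame the long arm's centre line is y = -50 mm, from x = -100 (free end) to the corner at x = 85; the short arm's is x = 85, from the corner to y = 70 (free end)
- lid (a joint): how far the carton's whole lid is pressed straight down on its soft contents, in m: 0 up, at most 0.012 (a hard stop). It begins to sink at about 3.5 N once the roll is off, and stiffens by 0.4 N per mm; it springs back
- tape_start (a point): point on the lid surface, on the centre line of the tape's long arm, 15 mm inside its free end
- tape_corner (a point): point on the lid surface where the centre lines of the tape's two arms meet
- tape_end (a point): point on the lid surface, on the centre line of the tape's short arm, 15 mm inside its free end
- stylus: T-handled stylus, 0.12 kg: a level dark wooden bar 120 x 22 x 20 mm (along the stylus' x, y, z) with a 14 mm steel shaft straight down from its middle, ending in a round tip. Origin at the very end of the tip, z up along the shaft; the bar's middle is 75 mm above the tip, its top 85 mm
- stand: Plywood stylus stand, fixed: base 110 x 80 x 10 mm, two upright cheeks 10 mm thick centred at x = -42 and +42 mm, 85 mm high, with 12 mm high ears at both ends of their tops. Origin at the centre of its underside, z up. The bar lies along x across both cheeks, either way round, between the ears (48 mm apart in y); the shaft hangs between the cheeks, tip 20 mm above the table
- roll: Roll of packing tape lying flat on the carton lid over the L of tape: a ring of 100 mm outside and 72 mm inside diameter (wall 14 mm), 48 mm high, about 0.2 kg. Origin at the centre of its underside, z along its axis
- tray: Empty black tray, fixed, 165 x 165 mm, walls 18 mm high and 5 mm thick, floor 5 mm above the table. Origin at the centre of its underside
- spool: bystander: thread spool standing on the lid beside the tape's long arm, 64 mm across the foot and about 52 mm at the top, 90 mm high, so taller than the stylus' bar when the tip is on the lid; origin at the centre of its underside
- tagbox: bystander: small white box on the lid, 50 x 40 x 35 mm high; origin at the centre of its underside
- cup: bystander: steel cup, 72 mm across, 85 mm high, on the table; origin at the centre of its underside
- jar: bystander: white jar, 64 mm across, 90 mm high, on the table; origin at the centre of its underside
- spare_roll: bystander: another tape roll of the same size, on the table beyond the carton, to be left there; origin at the centre of its underside
- stapler: bystander: black stapler, 50 x 150 x 56 mm high, on the table beyond the carton; origin at the centre of its underside
Not all that is in view belongs to the job. Leave any orange or red look-alike of the roll alone.

How it is judged:
On the way, in this order (a step that is already met when the one before it is completed fails the run):
1. the tape roll lies flat in the tray, let go (horizontal distance between roll and tray below 0.04 m and z of roll in the frame of tray below 0.011 m and angle between roll's own z axis and vertical below 0.1 rad and contact force between roll and the fingers below 0.1 N), for 0.2 s.
2. the stylus tip presses the long arm of the tape, part 1 of 5, counted from its far end towards the corner (contact force between stylus and carton above 0.8 N and x of stylus in the frame of carton between -0.105 and -0.072 m and y of stylus in the frame of carton between -0.064 and -0.036 m), for 0.06 s.
3. the stylus tip presses the long arm of the tape, part 2 of 5, counted from its far end towards the corner (contact force between stylus and carton above 0.8 N and x of stylus in the frame of carton between -0.06 and -0.04 m and y of stylus in the frame of carton between -0.064 and -0.036 m), for 0.06 s.
4. the stylus tip presses the long arm of the tape, part 3 of 5, counted from its far end towards the corner (contact force between stylus and carton above 0.8 N and x of stylus in the frame of carton between -0.03 and -0.01 m and y of stylus in the frame of carton between -0.064 and -0.036 m), for 0.06 s.
5. the stylus tip presses the long arm of the tape, part 4 of 5, counted from its far end towards the corner (contact force between stylus and carton above 0.8 N and x of stylus in the frame of carton between 0 and 0.02 m and y of stylus in the frame of carton between -0.064 and -0.036 m), for 0.06 s.
6. the stylus tip presses the long arm of the tape, part 5 of 5, counted from its far end towards the corner (contact force between stylus and carton above 0.8 N and x of stylus in the frame of carton between 0.03 and 0.05 m and y of stylus in the frame of carton between -0.064 and -0.036 m), for 0.06 s.
7. the stylus tip presses the tape at the corner (contact force between stylus and carton above 0.8 N and x of stylus in the frame of carton between 0.069 and 0.101 m and y of stylus in the frame of carton between -0.066 and -0.036 m), for 0.06 s.
8. the stylus tip presses the short arm of the tape, part 1 of 3, counted from the corner (contact force between stylus and carton above 0.8 N and x of stylus in the frame of carton between 0.071 and 0.099 m and y of stylus in the frame of carton between -0.022 and -0.002 m), for 0.06 s.
9. the stylus tip presses the short arm of the tape, part 2 of 3, counted from the corner (contact force between stylus and carton above 0.8 N and x of stylus in the frame of carton between 0.071 and 0.099 m and y of stylus in the frame of carton between 0.008 and 0.028 m), for 0.06 s.
10. the stylus tip presses the short arm of the tape, part 3 of 3, counted from the corner (contact force between stylus and carton above 0.8 N and x of stylus in the frame of carton between 0.071 and 0.099 m and y of stylus in the frame of carton between 0.042 and 0.075 m), for 0.06 s.
At the end, for the whole second after the job is handed in: The tape roll lies flat in the tray, its centre within 40 mm of the tray's; the stylus hangs upright across its stand (within 20 mm along the bar and 18 mm across it of the stand's centre, tilted less than 0.1 rad); both are at rest (horizontal distance between roll and tray below 0.04 m and z of roll in the frame of tray below 0.011 m and angle between each of roll, stylus's own z axis and vertical below 0.1 rad and x of stylus in the frame of stand between -0.02 and 0.02 m and y of stylus in the frame of stand between -0.018 and 0.018 m and z of stylus in the frame of stand between 0.015 and 0.026 m and angle between the x axis of stylus and the x axis of stand, either way round below 0.35 rad and linear speed of each of stylus, roll below 0.02 m/s); the robot touches nothing.
It fails at once if the stylus touches the carton more than 16 mm to the side of the tape's centre line, that is off the tape (contact force between stylus and carton above 0.5 N and not ((y of stylus in the frame of carton between -0.066 and -0.034 m and x of stylus in the frame of carton below 0.101 m) or (x of stylus in the frame of carton between 0.069 and 0.101 m and y of stylus in the frame of carton above -0.066 m))).
It fails at once if the stylus presses the carton with more than 20 N (contact force between stylus and carton above 20 N).
It fails at once if the stylus moves faster than 0.12 m/s while it presses the carton (lifting it off, with the lid rising, apart) (contact force between stylus and carton above 0.5 N and linear speed of stylus above 0.12 m/s and velocity of joint lid above -0.03 m/s).
It fails at once if the roll falls freely (faster than 0.7 m/s while not held) (contact force between roll and the fingers below 0.1 N and linear speed of roll above 0.7 m/s).
It fails at once if a bystander is moved more than 30 mm or toppled (distance of any of spool, tagbox, cup, jar, spare_roll, stapler from where it was at the start of the episode above 0.03 m or angle between any of spool, tagbox, cup, jar, spare_roll, stapler's own z axis and vertical above 0.4 rad).
It also fails if it takes over 72 s, if anything falls off the work surface, if the arm or the gripper's body presses on something with over 40 N, if the wrist force passes 120 N, or if a joint passes its speed limit or range.

## Robot

A 6-joint arm with a two-finger parallel gripper is mounted at the origin on the work surface. World frame = base frame: x ahead of the robot, y to its left, z up, the work surface at z = 0. Lengths are in m, angles in rad, forces in N, time in s.
With the tool pointing down it reaches from about 0.35 to 0.775 m from the base axis. Payload 7.3 kg.
Tool frame: the origin (TCP) lies midway between the tips of the shut fingers; the grasp point (between the pads) lies 19 mm behind it; z points along the fingers, y is the line along which they close (so a half turn about z gives the same grasp; the last joint's range is limited). The gripper opens to 92 mm and grips with 3 to 60 N. Pads are 19 mm wide; open, the fingers measure 130 mm over their backs; the gripper's body (75 mm by 190 mm) begins 47 mm behind the grasp point.
Start: joints at [1.149, 0.342, 1.524, -0, 1.275, -0.146], TCP at [0.143, 0.505, 0.227] pointing down, gripper open.
Joint ranges: [-2.53, 2.53], [-0.77, 2.02], [0.04, 2.7], [-1, 4.14], [0.28, 2.66], [-3.11, 3.11]. Speed limits (rad/s): [2.57, 2.57, 3.14, 3.14, 3.14, 3.14].

## Interface

Orientations are given as [roll, pitch, yaw] about the fixed x, y, z axes, in that order (R = Rz(yaw) Ry(pitch) Rx(roll)).
In Python, from cell import monitor, vision, workorder gives the robot as it stands.
- The arm moves only by the tool move_arm, never from a script. Its argument "rows" is a list of rows, each a list of 5 numbers: the shift along the world's x, y, z in mm, then the turn about the world's z in rad, then the closure, from -1 (fully open) to 1 (shut). A call has 1 to 12 rows; each row shifts and turns the commanded pose from where the row before left it; what a row does not reach is not made up. A row lasts 1/10 s, in which the tool goes at most 50 mm and 8.59 degrees, less where a joint would pass 70% of its speed; a pose out of reach is approached as far as the arm can. A call is refused whole if a number of a shift passes 50 or a number of a turn 0.15, either way. A call with a gripper value outside its range is refused whole. The fingers move at their own pace and stop on an object; "newtons" is the grip in N (left out, the last holds). Time passes only in rows, so rows that do not move let the fingers close. It gives the time, the measured TCP pose, the force, the opening and the grip force at its end, in the units of the state.
- monitor.observe(): the state, without advancing time (a new reading comes with each control period).
- vision.read_camera(name): name is "side" or "top"; returns the picture (384x512x3 uint8, red, green, blue); there is no depth.
- vision.get_calibration(name): a dict with "K" (3x3 intrinsics, pixels), "T" (4x4, takes a point from camera to world coordinates). Camera axes: x right, y up, looking along -z (the intrinsics and any distortion apply to the point x, -y, -z); pixel columns grow to the right and rows downward; lengths in m; the calibration is good to about 2 mm. A picture is of the moment at which its call begins. get_calibration takes no time and is no camera call.
- workorder.hand_in(): hands the job in; it is judged then, once.
The state is a dict: "time": time; "qpos": joint angles; "qvel": joint speeds; "joint_efforts": joint torques, N m; "tool_pos": TCP position; "tool_rot": TCP orientation; "contact_force": force on the tool from outside, world axes, zero at the start; "torque": the same for the moment, N m; "opening": finger opening in m; "grip_force": force on a finger pad.
Only numpy, scipy, OpenCV 4.12 (cv2) and the standard library are available. Lean on these libraries where they do the work, as an engineer would, in place of code of your own. Each camera call takes 0.05 s, during which the arm holds its last target. There are 200 camera calls.

## Working session

There is one attempt and no reset: what is moved stays moved. The work goes in short steps, Python scripts to look and compute and a tool call to move; the robot and the scene stay as the last step left them, time stands still between calls to the robot, and variables do not carry over. Pictures are saved under pics/ and viewed, at most 11 in all, crops included, and the job is handed in when it is done.

Besides the shell and the picture viewer there is one more tool, called by a JSON object that holds its "op" and its "data", one argument or row to a line. move_arm: Moves the arm, as the interface text tells. Its arguments: {"type":"object","properties":{"rows":{"type":"array","items":{"type":"array","items":{"type":"number"}}},"newtons":{"type":"number"}},"required":["rows"]}

```bash
mkdir -p pics; cat > h.py <<'E'
import numpy as np, cv2
from cell import monitor, vision, workorder
def shot(n,f=None):
    a=vision.read_camera(n)
    if f: cv2.imwrite('pics/'+f,cv2.cvtColor(a,cv2.COLOR_RGB2BGR))
    return a
def ray(n,uv):
    c=vision.get_calibration(n);K=np.array(c['K']);T=np.array(c['T'])
    p=np.linalg.inv(K)@np.array([uv[0],uv[1],1.]);d=T[:3,:3]@np.array([p[0],-p[1],-p[2]])
    return T[:3,3],d
def onz(n,uv,z):
    o,d=ray(n,uv);return (o+d*(z-o[2])/d[2])[:3]
def proj(n,P):
    c=vision.get_calibration(n);K=np.array(c['K']);T=np.linalg.inv(np.array(c['T']))
    q=T[:3,:3]@np.array(P)+T[:3,3];q=K@np.array([q[0],-q[1],-q[2]]);return q[:2]/q[2]
E
python3 - <<'E'
from h import *
a=shot('top','top1.png');b=shot('side','side1.png')
for n in('top','side'):print(vision.get_calibration(n))
print(monitor.observe())
E
```

```text
{'K': array([[352.30668652,   0.        , 253.19715499],
       [  0.        , 352.30668652, 202.24193114],
       [  0.        ,   0.        ,   1.        ]]), 'T': array([[ 0.01440459,  0.99493749, -0.09945801,  0.45007283],
       [-0.99988179,  0.01379805, -0.00678369, -0.01019314],
       [-0.00537702,  0.09954397,  0.99501864,  1.02538638],
       [ 0.        ,  0.        ,  0.        ,  1.        ]])}
{'K': array([[410.51601587,   0.        , 253.41241315],
       [  0.        , 410.51601587, 193.08856157],
       [  0.        ,   0.        ,   1.        ]]), 'T': array([[ 0.89695885,  0.35147824, -0.26819371,  0.26247783],
       [-0.44210607,  0.70942439, -0.54887089, -0.6142069 ],
       [-0.00265302,  0.61088467,  0.79171515,  0.95875667],
       [ 0.        ,  0.        ,  0.        ,  1.        ]])}
{'time': 0.1, 'qpos': array([ 1.14899672e+00,  3.42670545e-01,  1.52491866e+00, -2.16349590e-05,
        1.27542413e+00, -1.45986550e-01]), 'qvel': array([-0.00187477, -0.00069464, -0.00252771,  0.0008392 ,  0.00113183,
       -0.00029105]), 'joint_efforts': array([ 2.72568075e-03, -4.32007813e+01, -2.44696158e+01,  7.19389971e-02,
        5.26853988e-02, -5.72950285e-05]), 'tool_pos': array([0.14279774, 0.50482155, 0.22610638]), 'tool_rot': array([-3.14018407e+00, -1.86195754e-04,  2.86578578e+00]), 'contact_force': array([-0.37033743, -0.18049003, -0.56127121]), 'torque': array([-0.08931452,  0.0334685 , -0.02419997]), 'grip_force': 0.0, 'opening': 0.09201181509408043}
```

View pics/top1.png

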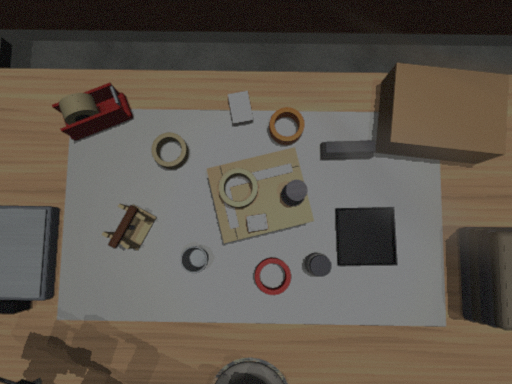

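View pics/side1.png

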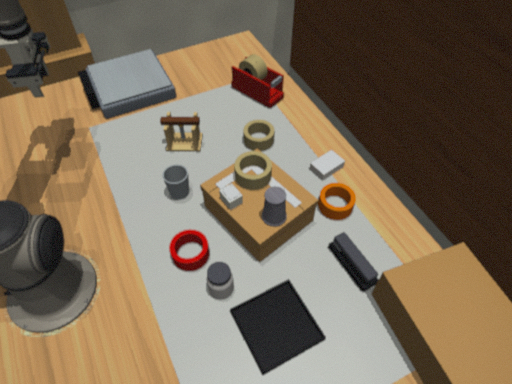

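The top view shows these candidates for the roll:
- tan ring on the lid (238,188)
- spare tan ring on the table (170,150)
- orange ring (287,125)
- red ring (272,276)
- tape in the red dispenser (78,107)

I choose the tan ring on the lid at (238,188). The stand with the stylus is at (130,228) and the tray at (366,236). Next is one close crop, with mask measurements.

```bash
python3 - <<'E'
from h import *
a=cv2.imread('pics/top1.png');b=cv2.imread('pics/side1.png')
c=cv2.resize(a[140:260,195:325],None,fx=4.4,fy=4.4,interpolation=cv2.INTER_CUBIC)
d=cv2.resize(a[195:260,95:170],None,fx=4.4,fy=4.4,interpolation=cv2.INTER_CUBIC)
e=cv2.resize(b[105:160,150:215],None,fx=4.4,fy=4.4,interpolation=cv2.INTER_CUBIC)
W=np.zeros((572,760,3),np.uint8)
c=c[:,:430+0] if 0 else cv2.resize(c,(430,397));W[:397,:430]=c
W[:286,430:760]=d; W[290:290+242,430:430+286]=e
cv2.imwrite('pics/crop1.png',W)
hsv=cv2.cvtColor(a,cv2.COLOR_BGR2HSV)
for p in[(220,192),(246,172),(160,140),(215,180),(275,172),(232,218),(295,190),(257,222),(366,236),(122,225),(127,215),(258,190),(240,235)]:print(p,hsv[p[1],p[0]])
# tray
m=((hsv[...,2]<60)*255).astype(np.uint8);m[:,:330]=0;m[:200]=0;m[275:]=0;m[:,405:]=0
cs=max(cv2.findContours(m,0,1)[0],key=cv2.contourArea);r=cv2.minAreaRect(cs);print('tray',r,onz('top',r[0],.018))
print([onz('top',p,.018)[:2].round(4) for p in cv2.boxPoints(r)])
E
```

```text
(220, 192) [ 29  55 121]
(246, 172) [ 30  53 126]
(160, 140) [21 65 75]
(215, 180) [ 19  82 125]
(275, 172) [ 60   2 127]
(232, 218) [ 45   4 129]
(295, 190) [130   9  83]
(257, 222) [ 90   4 126]
(366, 236) [113  28  37]
(122, 225) [  8 124  64]
(127, 215) [  8 136  62]
(258, 190) [ 19  79 123]
(240, 235) [ 21  71 126]
tray ((365.5116271972656, 236.01112365722656), (57.34882736206055, 59.961788177490234), 88.69805145263672) [ 0.45876614 -0.32383802  0.018     ]
[array([ 0.5374, -0.2376]), array([ 0.5437, -0.4091]), array([ 0.3815, -0.4086]), array([ 0.3752, -0.2399])]
```

View pics/crop1.png

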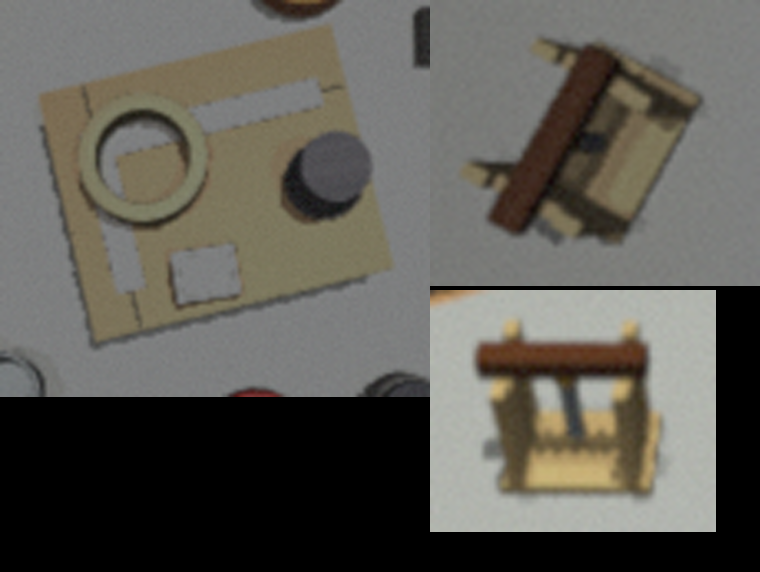

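```bash
cat > meas.py <<'E'
from h import *
def big(m,roi):
    x0,y0,x1,y1=roi;k=np.zeros(m.shape,np.uint8);k[y0:y1,x0:x1]=m[y0:y1,x0:x1]*255
    k=cv2.morphologyEx(k,cv2.MORPH_OPEN,np.ones((2,2)))
    return max(cv2.findContours(k,0,1)[0],key=cv2.contourArea)[:,0].astype(float)
def plane(n,c,z): return np.array([onz(n,p,z)[:2] for p in c],np.float32)
E
python3 - <<'E'
from meas import *
a=cv2.imread('pics/top1.png');hsv=cv2.cvtColor(a,cv2.COLOR_BGR2HSV);H,S,V=[hsv[...,i].astype(int) for i in range(3)]
c=big((H>12)&(H<36)&(S>38)&(V>95),(200,145,320,250))
P=plane('top',c,.1);r=cv2.minAreaRect(P);print('carton',r)
# tape mask
for roi,nm in[((255,160,300,185),'long'),((225,205,240,232),'short'),((245,210,270,235),'tag')]:
    c=big((S<20)&(V>105),roi);z=.135 if nm=='tag' else .1
    r=cv2.minAreaRect(plane('top',c,z));print(nm,r)
k=((H>=25)&(H<36)&(S>35)&(V>95));c=big(k,(210,160,262,215));
(u,v),R=cv2.minEnclosingCircle(c.astype(np.float32));print('rollpx',u,v,R,onz('top',(u,v),.148),cv2.fitEllipse(c.astype(np.float32)))
k=(S>90)&(H<14)&(V<110);c=big(k,(100,195,145,255));r=cv2.minAreaRect(plane('top',c,.105));print('bar',r)
bx=cv2.boxPoints(cv2.minAreaRect(c.astype(np.float32)));print(bx)
b=cv2.imread('pics/side1.png');hb=cv2.cvtColor(b,cv2.COLOR_BGR2HSV)
k=(hb[...,1]>90)&((hb[...,0]<14))&(hb[...,2]<140);c=big(k,(150,105,215,160));r=cv2.minAreaRect(c.astype(np.float32));print('barside',r,onz('side',r[0],.097), onz('side',r[0],.10))
k=(S<30)&(V<100);c=big(k,(270,170,312,212));(u,v),R=cv2.minEnclosingCircle(c.astype(np.float32));print('spool',u,v,R)
print(onz('top',(195+335/3.308,140+167/3.308),.19))
k=(S>60)&(H>12)&(H<25)&(V>100);c=big(k,(208,70,800,180)) if 0 else None
for n,uv,z in[('cup',(199,257),.085),('jar',(318,264),.09),('red',(272,276),.048)]:print(n,onz('top',uv,z))
E
```

```text
carton ((0.5616676211357117, -0.02232201397418976), (0.20436100661754608, 0.24393276870250702), 14.504603385925293)
long ((0.6226082444190979, -0.05822038650512695), (0.0231915395706892, 0.0989195927977562), 14.33642864227295)
short ((0.4999462068080902, 0.04895564913749695), (0.054523319005966187, 0.022859109565615654), 16.129161834716797)
tag ((0.48565027117729187, -0.016618570312857628), (0.038158610463142395, 0.04823451116681099), 8.945111274719238)
rollpx 239.13870239257812 188.2618408203125 19.281187057495117 [0.572592   0.03162878 0.148     ] ((239.2310791015625, 188.21685791015625), (36.399192810058594, 37.621063232421875), 33.9089241027832)
bar ((0.4721965193748474, 0.33321836590766907), (0.02248365432024002, 0.11631569266319275), 62.11395263671875)
[[108.70816  244.66925 ]
 [131.44278  205.51517 ]
 [138.7284   209.74551 ]
 [115.993774 248.8996  ]]
barside ((180.5, 121.0), (6.0, 37.0), 90.0) [0.47742841 0.33322865 0.097     ] [0.47668012 0.32993038 0.1       ]
spool 297.0 193.5 12.971221923828125
[ 0.56323507 -0.10700269  0.19      ]
cup [0.39661281 0.13739065 0.085     ]
jar [ 0.3833412  -0.17591351  0.09      ]
red [ 0.34612416 -0.05777559  0.048     ]
```

The crop confirms it: the tan ring lies over the tape corner on the lid, with the spool at lower right, the tag box below it, and the dark bar across the stand. I'll grip the ring by its wall on the far-left side, one finger inside it.

{"op": "move_arm", "data": {
  "rows": [
    [20,-20,0,0,0.13],
    [33,-32,0,0,0.13],
    [33,-32,0,0,0.13],
    [33,-32,0,0,0.13],
    [33,-32,0,0,0.13],
    [33,-32,0,0,0.13],
    [33,-32,0,0,0.13],
    [33,-32,0,0,0.13],
    [33,-32,0,0,0.13],
    [33,-32,0,0,0.13],
    [33,-32,0,0,0.13],
    [33,-32,0,0,0.13]
  ],
  "newtons": 40
}}

```text
time: 1.3
tool_pos: [0.5269, 0.1315, 0.2264]
tool_rot: [-3.142, -0.001, 2.866]
contact_force: [0.3, 0.6, 0.5]
opening: 0.0399
grip_force: 0.0
```

{"op": "move_arm", "data": {
  "rows": [
    [33,-32,0,0,0.13],
    [20,-30,0,0,0.13],
    [5,-30,0,0,0.13],
    [0,0,0,0,0.13],
    [0,0,0,0,0.13]
  ]
}}

```text
time: 1.8
tool_pos: [0.5837, 0.0409, 0.2262]
tool_rot: [3.141, -0.001, 2.864]
contact_force: [-0.2, 0.7, -0.1]
opening: 0.0403
grip_force: 0.0
```

{"op": "move_arm", "data": {
  "rows": [
    [1,32,0,0,0.13],
    [0,0,-30,0,0.13],
    [0,0,-30,0,0.13],
    [0,0,-15,0,0.13],
    [0,0,0,0,0.13]
  ]
}}

```text
time: 2.3
tool_pos: [0.5829, 0.0748, 0.1494]
tool_rot: [-3.141, -0.005, 2.868]
contact_force: [-0.3, 0.3, 0.2]
opening: 0.0398
grip_force: 0.0
```

```bash
python3 - <<'E'
from h import *
a=shot('top');b=shot('side')
o=monitor.observe();print(o['tool_pos'],o['contact_force'])
W=np.hstack([cv2.resize(a[140:260,190:320],(400,370),interpolation=2),cv2.resize(b[130:250,190:320],(400,370),interpolation=2)])
cv2.imwrite('pics/grasp1.png',W[...,::-1])
E
```

```text
[0.58490724 0.07423247 0.15235641] [ 0.94408797 -0.22820953  0.37238868]
```

View pics/grasp1.png

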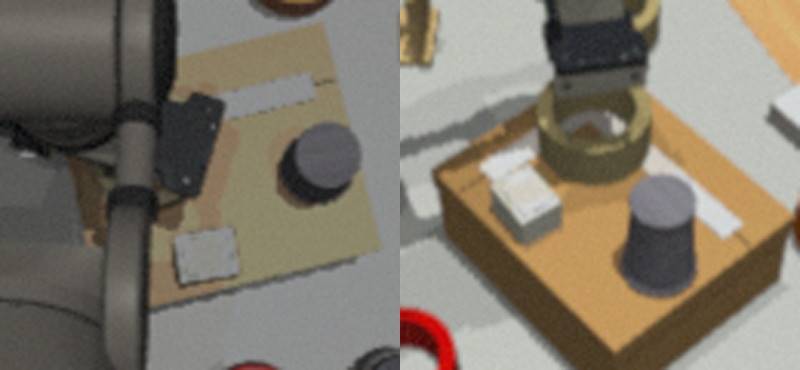

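The side view shows the near finger over the ring's hole, at about (600,90) in the crop. Next I lower and close.

{"op": "move_arm", "data": {
  "rows": [
    [0,0,-12,0,0.13],
    [0,0,-12,0,0.13],
    [0,0,-11,0,0.13],
    [0,0,0,0,0.13]
  ]
}}

```text
time: 2.8
tool_pos: [0.5837, 0.0731, 0.1146]
tool_rot: [-3.141, -0.004, 2.866]
contact_force: [-0.0, 0.7, -1.0]
opening: 0.0402
grip_force: 0.0
```

{"op": "move_arm", "data": {
  "rows": [
    [0,0,0,0,1],
    [0,0,0,0,1],
    [0,0,0,0,1],
    [0,0,0,0,1],
    [0,0,0,0,1]
  ],
  "newtons": 40
}}

```text
time: 3.3
tool_pos: [0.5853, 0.0733, 0.1172]
tool_rot: [3.141, 0.001, 2.866]
contact_force: [0.8, 0.3, 0.9]
opening: 0.0151
grip_force: 39.5
```

{"op": "move_arm", "data": {
  "rows": [
    [0,0,5,0,1],
    [0,0,15,0,1],
    [0,0,25,0,1],
    [0,0,30,0,1],
    [0,0,30,0,1],
    [0,0,15,0,1],
    [0,0,5,0,1]
  ]
}}

```text
time: 4.0
tool_pos: [0.5855, 0.0731, 0.244]
tool_rot: [3.141, 0.003, 2.866]
contact_force: [0.5, -0.0, -2.5]
opening: 0.0149
grip_force: 39.4
```

{"op": "move_arm", "data": {
  "rows": [
    [-3,-12,0,-0.02,1],
    [-8,-28,0,-0.04,1],
    [-9,-36,0,-0.05,1],
    [-9,-36,0,-0.05,1],
    [-9,-36,0,-0.05,1],
    [-9,-36,0,-0.05,1],
    [-9,-36,0,-0.05,1],
    [-9,-36,0,-0.05,1],
    [-9,-36,0,-0.05,1],
    [-9,-36,0,-0.05,1],
    [-8,-28,0,-0.04,1],
    [-4,-10,0,-0.01,1]
  ]
}}

```text
time: 5.2
tool_pos: [0.4878, -0.2956, 0.2399]
tool_rot: [-3.14, -0.003, 2.351]
contact_force: [-0.4, 0.6, -1.8]
opening: 0.0151
grip_force: 39.4
```

```bash
python3 - <<'E'
from h import *
b=shot('side');a=shot('top')
o=monitor.observe();print(o['tool_pos'],o['tool_rot'],o['opening'],o['grip_force'])
W=np.hstack([cv2.resize(a[150:300,280:440],(400,375),interpolation=2),cv2.resize(b[200:384,200:396],(400,375),interpolation=2)])
cv2.imwrite('pics/tray1.png',W[...,::-1])
E
```

```text
[ 0.4884877  -0.29395527  0.24030322] [-3.14120194e+00 -2.73300305e-03  2.35290932e+00] 0.014757683640222367 39.434789679944515
```

View pics/tray1.png

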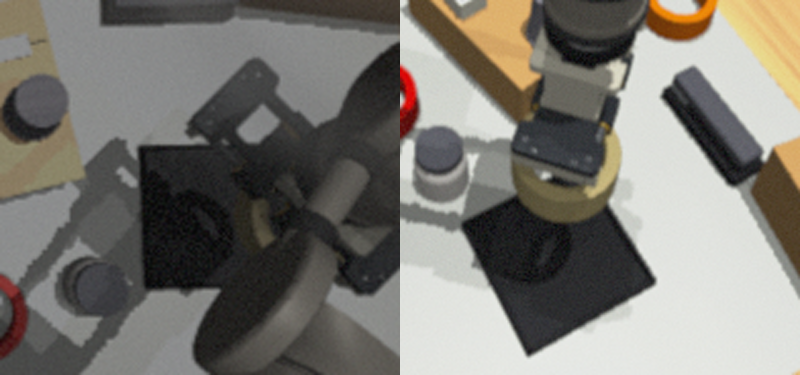

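The roll is held level above the tray, so I lower it.

{"op": "move_arm", "data": {
  "rows": [
    [0,0,-10,0,1],
    [0,0,-25,0,1],
    [0,0,-30,0,1],
    [0,0,-30,0,1],
    [0,0,-30,0,1],
    [0,0,-30,0,1],
    [0,0,-25,0,1],
    [0,0,-15,0,1],
    [0,0,-10,0,1],
    [0,0,-5,0,1],
    [0,0,-2,0,1],
    [0,0,0,0,1]
  ]
}}

```text
time: 6.5
tool_pos: [0.4903, -0.2927, 0.0302]
tool_rot: [3.141, 0.001, 2.356]
contact_force: [0.3, -0.2, -1.9]
opening: 0.0147
grip_force: 39.4
```

{"op": "move_arm", "data": {
  "rows": [
    [0,0,-2,0,1],
    [0,0,-2,0,1],
    [0,0,-2,0,1],
    [0,0,0,0,1]
  ]
}}

```text
time: 6.9
tool_pos: [0.4898, -0.2928, 0.0236]
tool_rot: [3.142, -0.0, 2.356]
contact_force: [1.0, 1.3, -1.3]
opening: 0.0147
grip_force: 39.4
```

{"op": "move_arm", "data": {
  "rows": [
    [0,0,-1,0,1],
    [0,0,-1,0,1],
    [0,0,-1,0,1],
    [0,0,0,0,1]
  ]
}}

```text
time: 7.3
tool_pos: [0.49, -0.2929, 0.0221]
tool_rot: [3.142, 0.001, 2.356]
contact_force: [-2.8, 2.3, 9.6]
opening: 0.0152
grip_force: 39.4
```

{"op": "move_arm", "data": {
  "rows": [
    [0,0,0,0,0.9],
    [0,0,0,0,0.6],
    [0,0,0,0,0.3],
    [0,0,0,0,0.26],
    [0,0,0,0,0.26],
    [0,0,10,0,0.26],
    [0,0,25,0,0.26],
    [0,0,40,0,0.26],
    [0,0,45,0,0.26],
    [0,0,45,0,0.26],
    [0,0,25,0,0.26],
    [0,0,0,0,0.26]
  ]
}}

```text
time: 8.5
tool_pos: [0.4916, -0.294, 0.216]
tool_rot: [3.14, 0.009, 2.356]
contact_force: [0.3, -1.2, -0.9]
opening: 0.034
grip_force: 0.0
```

{"op": "move_arm", "data": {
  "rows": [
    [-1,15,10,0.02,-0.3],
    [-1,40,10,0.03,-0.3],
    [-1,48,0,0.03,-0.3],
    [-1,48,0,0.03,-0.3],
    [-1,48,0,0.03,-0.3],
    [-1,48,0,0.03,-0.3],
    [-1,48,0,0.03,-0.3],
    [-1,48,0,0.03,-0.3],
    [-1,48,0,0.03,-0.3],
    [-1,48,0,0.03,-0.3],
    [-1,48,0,0.01,-0.3],
    [-1,48,0,0,-0.3]
  ]
}}

```text
time: 9.7
tool_pos: [0.476, 0.2445, 0.23]
tool_rot: [-3.14, -0.002, 2.658]
contact_force: [0.7, 0.7, 1.0]
opening: 0.0597
grip_force: 0.0
```

{"op": "move_arm", "data": {
  "rows": [
    [-1,48,-10,0,-0.3],
    [-1,35,-20,0,-0.3],
    [-1,10,-10,0,-0.3],
    [0,0,0,0,-0.3]
  ]
}}

```text
time: 10.1
tool_pos: [0.4725, 0.3358, 0.1881]
tool_rot: [-3.137, -0.003, 2.659]
contact_force: [0.0, -0.4, -0.0]
opening: 0.0598
grip_force: 0.0
```

```bash
python3 - <<'E'
from h import *
b=shot('side');a=shot('top')
o=monitor.observe();print(o['tool_pos'],o['tool_rot'],o['opening'])
W=np.hstack([cv2.resize(a[180:290,300:420],(400,367),interpolation=2),cv2.resize(b[90:165,140:222],(400,367),interpolation=2)])
cv2.imwrite('pics/stand1.png',W[...,::-1])
E
```

```text
[0.47444697 0.33431176 0.19056241] [-3.14000636e+00 -5.22597471e-04  2.65617566e+00] 0.060065852162688095
```

View pics/stand1.png

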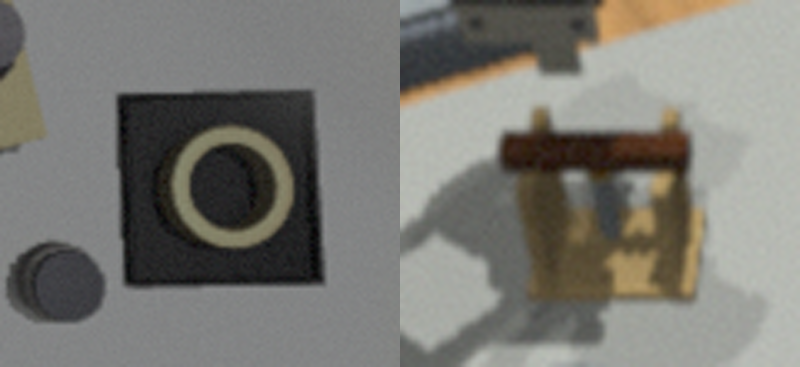

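The roll lies flat and centred in the tray, and the bar is untouched. I check where the TCP projects against the bar's pixel (180.4,120.7).

```bash
python3 - <<'E'
from h import *
print(proj('side',(.4745,.3345,.095)),proj('side',(.4745,.3345,.19)),proj('side',(.485,.3345,.095)),proj('side',(.4745,.3345,.105)))
# stand base: bottom corners in the side crop
for uv in[(140+130/4.88,90+297/4.89),(140+295/4.88,90+297/4.89)]: print(onz('side',uv,0))
# triangulate bar ends
E=lambda u,v:(95+(u-430)/4.4,195+v/4.4)
ends=[((503,226),(502,152)),((600,50),(689,152))]
for t,s in ends:
    o1,d1=ray('top',E(*t));o2,d2=ray('side',(140+(s[0]-400)/4.88,90+s[1]/4.89))
    q=np.linalg.lstsq(np.c_[d1,-d2],o2-o1,rcond=None)[0];print(o1+d1*q[0],o2+d2*q[1])
E
```

```text
[179.55045531 121.52453772] [174.77996185  96.90303335] [182.77313971 120.48558519] [179.07525679 119.07193981]
[ 4.13718352e-01  3.27934401e-01 -1.11022302e-16]
[5.10919831e-01 2.79719313e-01 1.11022302e-16]
[0.42131858 0.36807504 0.09091404] [0.42461618 0.36708618 0.09041228]
[0.52802783 0.31500265 0.09067551] [0.53075598 0.31414945 0.0906062 ]
```

{"op": "move_arm", "data": {
  "rows": [
    [0,0,-15,0,-0.3],
    [0,0,-30,0,-0.3],
    [0,0,-30,0,-0.3],
    [0,0,-22,0,-0.3],
    [0,0,-12,0,-0.3],
    [0,0,-3,0,-0.3],
    [0,0,0,0,-0.3]
  ]
}}

```text
time: 10.9
tool_pos: [0.4756, 0.3347, 0.0796]
tool_rot: [3.141, 0.001, 2.655]
contact_force: [0.2, -0.3, 0.7]
opening: 0.0595
grip_force: 0.0
```

{"op": "move_arm", "data": {
  "rows": [
    [0,0,0,0,0.2],
    [0,0,0,0,0.4],
    [0,0,0,0,0.55],
    [0,0,0,0,1],
    [0,0,0,0,1],
    [0,0,0,0,1]
  ],
  "newtons": 40
}}

```text
time: 11.5
tool_pos: [0.4752, 0.3355, 0.079]
tool_rot: [3.141, 0.0, 2.656]
contact_force: [0.0, 0.9, 0.8]
opening: 0.0216
grip_force: 40.0
```

```bash
python3 - <<'E'
from h import *
o=monitor.observe();print(o['tool_pos'],o['tool_rot'],o['contact_force'],o['opening'],o['grip_force'])
E
```

```text
[0.47519845 0.33548388 0.07903307] [3.14063537e+00 4.27777033e-04 2.65590409e+00] [0.01941215 0.92168226 0.79807346] 0.02159727406114941 40.0001585483551
```

{"op": "move_arm", "data": {
  "rows": [
    [0,0,4,0,1],
    [0,0,12,0,1],
    [0,0,24,0,1],
    [0,0,35,0,1],
    [0,0,35,0,1],
    [0,0,30,0,1],
    [0,0,15,0,1],
    [0,0,5,0,1]
  ]
}}

```text
time: 12.3
tool_pos: [0.4756, 0.3355, 0.2417]
tool_rot: [3.138, 0.003, 2.656]
contact_force: [0.1, -0.4, -1.3]
opening: 0.0217
grip_force: 40.0
```

{"op": "move_arm", "data": {
  "rows": [
    [4,-10,0,-0.02,1],
    [10,-25,0,-0.06,1],
    [13,-36,0,-0.07,1],
    [13,-36,0,-0.07,1],
    [13,-36,0,-0.07,1],
    [13,-36,0,-0.07,1],
    [13,-36,0,-0.07,1],
    [13,-36,0,-0.07,1],
    [13,-36,0,-0.07,1],
    [13,-36,0,-0.07,1],
    [13,-36,0,-0.07,1],
    [13,-36,0,-0.07,1]
  ]
}}

```text
time: 13.5
tool_pos: [0.6184, -0.0621, 0.2371]
tool_rot: [-3.139, -0.001, 1.871]
contact_force: [0.4, 0.3, -0.5]
opening: 0.0215
grip_force: 40.0
```

{"op": "move_arm", "data": {
  "rows": [
    [9,-25,0,-0.05,1],
    [4,-10,0,-0.001,1],
    [0,0,-15,0,1],
    [0,0,-30,0,1],
    [0,0,-15,0,1],
    [0,0,0,0,1],
    [0,0,0,0,1]
  ]
}}

```text
time: 14.2
tool_pos: [0.6317, -0.0943, 0.1787]
tool_rot: [-3.141, -0.001, 1.826]
contact_force: [-0.0, -0.0, -1.1]
opening: 0.0218
grip_force: 40.0
```

```bash
python3 - <<'E'
from h import *
b=shot('side');a=shot('top')
o=monitor.observe();print(o['tool_pos'],o['tool_rot'],o['contact_force'],o['opening'])
W=np.hstack([cv2.resize(a[140:240,240:350],(400,364),interpolation=2),cv2.resize(b[130:240,220:340],(400,367),interpolation=2)[:364]])
cv2.imwrite('pics/pre1.png',W[...,::-1]);cv2.imwrite('pics/side_pre.png',b[...,::-1])
print(proj('side',(.632,-.095,.121)),proj('side',(.632,-.095,.1)),proj('side',(.632,-.095,.196)))
E
```

```text
[ 0.63245316 -0.09469349  0.17998796] [3.13980570e+00 9.31657536e-04 1.82542710e+00] [-0.58865076 -0.66825579 -1.70027546] 0.0216801967426047
[294.22479323 198.40182255] [293.60853989 203.26849166] [296.59501437 179.68373803]
```

View pics/pre1.png

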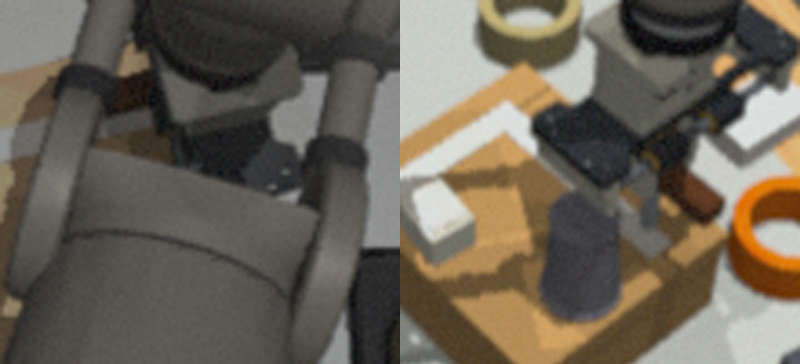

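The side view shows the shaft's tip at about (295,199), against (294,198) predicted, above the free end of the long arm. The whole L is visible and clear, so I lower gently.

{"op": "move_arm", "data": {
  "rows": [
    [0,0,-6,0,1],
    [0,0,-6,0,1],
    [0,0,-3,0,1],
    [0,0,-2,0,1],
    [0,0,-2,0,1],
    [0,0,-1,0,1],
    [0,0,0,0,1]
  ]
}}

```text
time: 15.0
tool_pos: [0.632, -0.0949, 0.1589]
tool_rot: [3.141, 0.0, 1.825]
contact_force: [-0.7, -0.1, -0.6]
opening: 0.0217
grip_force: 40.0
```

{"op": "move_arm", "data": {
  "rows": [
    [0,0,-1,0,1],
    [0,0,-1,0,1],
    [0,0,-1,0,1],
    [0,0,0,0,1]
  ]
}}

```text
time: 15.4
tool_pos: [0.6321, -0.0949, 0.156]
tool_rot: [3.141, 0.0, 1.825]
contact_force: [-0.2, 0.3, 2.7]
opening: 0.0218
grip_force: 40.0
```

{"op": "move_arm", "data": {
  "rows": [
    [0,0,-1,0,1],
    [0,0,-1,0,1],
    [0,0,0,0,1],
    [0,0,0,0,1]
  ]
}}

```text
time: 15.8
tool_pos: [0.632, -0.0949, 0.1538]
tool_rot: [3.141, 0.0, 1.825]
contact_force: [-2.2, -0.6, 4.6]
opening: 0.0218
grip_force: 40.0
```

{"op": "move_arm", "data": {
  "rows": [
    [-1,3.9,0,0,1],
    [-1,3.9,0,0,1],
    [-1,3.9,0,0,1],
    [-1,3.9,0,0,1],
    [-1,3.9,0,0,1],
    [-1,3.9,0,0,1]
  ]
}}

```text
time: 16.4
tool_pos: [0.6259, -0.0711, 0.1538]
tool_rot: [3.141, 0.0, 1.825]
contact_force: [0.5, -4.8, 4.3]
opening: 0.0216
grip_force: 40.0
```

{"op": "move_arm", "data": {
  "rows": [
    [-1,3.9,0,0,1],
    [-1,3.9,0,0,1],
    [-1,3.9,0,0,1],
    [-1,3.9,0,0,1],
    [-1,3.9,0,0,1],
    [-1,3.9,0,0,1],
    [-1,3.9,0,0,1],
    [-1,3.9,0,0,1],
    [-1,3.9,0,0,1],
    [-1,3.9,0,0,1],
    [-1,3.9,0,0,1],
    [-1,3.9,0,0,1]
  ]
}}

```text
time: 17.6
tool_pos: [0.6138, -0.0243, 0.1537]
tool_rot: [-3.142, -0.0, 1.825]
contact_force: [0.7, -4.4, 4.0]
opening: 0.0216
grip_force: 40.0
```

```bash
python3 - <<'E'
from h import *
b=shot('side','mid.png')
o=monitor.observe();print(o['tool_pos'],o['tool_rot'],o['contact_force'])
p=o['tool_pos'];c=proj('side',(p[0],p[1],.097));print(c)
cv2.imwrite('pics/mid_c.png',cv2.resize(b[130:240,200:340],(700,550),interpolation=2)[...,::-1])
E
```

```text
[ 0.61361577 -0.02349833  0.1537123 ] [-3.14146236e+00 -8.00664052e-04  1.82517534e+00] [ 1.35982984 -1.54324689  4.74266273]
[274.33118668 187.10367909]
```

View pics/mid_c.png

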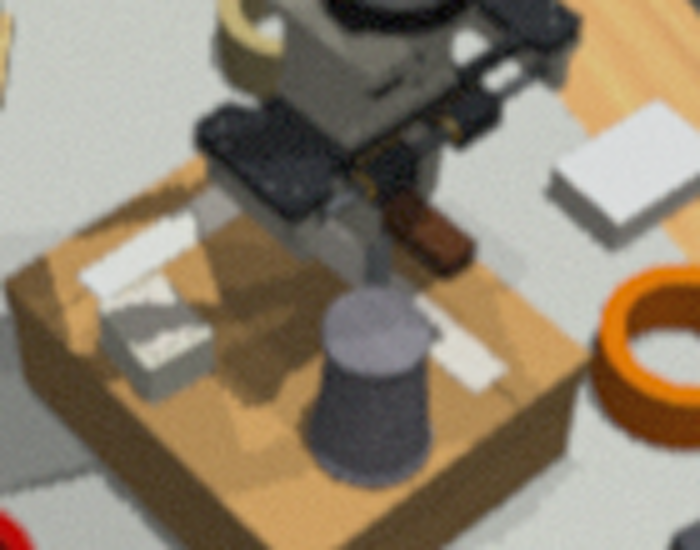

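The tip is hidden behind the spool's top, near crop (372,285). I check the tape line in this view numerically.

```bash
python3 - <<'E'
from h import *
C=np.array([.5617,-.0223]);t=np.radians(104.5);X=np.array([np.cos(t),np.sin(t)]);Y=np.array([-X[1],X[0]])
f=lambda x,y,z=.097:((proj('side',(*(C+x*X+y*Y),z))-[200,130])*5).round()
for x,y in[(-.1,-.062),(-.1,-.038),(-.05,-.062),(-.05,-.038),(.097,.07),(.073,.07),(-.015,-.05),(-.12,-.1),(.12,.1)]:print(x,y,f(x,y))
for x,y in[(-.1,-.05),(.085,-.05),(.085,.07)]:print('side1 px',proj('side',(*(C+x*X+y*Y),.1)))
p=np.array([.6138,-.0239])-C;print(p@X,p@Y)
E
```

```text
-0.1 -0.062 [501. 372.]
-0.1 -0.038 [467. 396.]
-0.05 -0.062 [434. 314.]
-0.05 -0.038 [401. 338.]
0.097 0.07 [ 68. 277.]
0.073 0.07 [ 95. 304.]
-0.015 -0.05 [373. 286.]
-0.12 -0.1 [579. 356.]
0.12 0.1 [ -3. 281.]
side1 px [296.90074515 206.08335995]
side1 px [250.3258211  165.36621429]
side1 px [216.15691588 187.42561045]
-0.014593834435841379 -0.05003988405721234
```

The tape's far end agrees within about 1 px and the tip is on the centre line, so I carry on.

{"op": "move_arm", "data": {
  "rows": [
    [-1,3.9,0,0,1],
    [-1,3.9,0,0,1],
    [-1,3.9,0,0,1],
    [-1,3.9,0,0,1],
    [-1,3.9,0,0,1],
    [-1,3.9,0,0,1],
    [-1,3.9,0,0,1],
    [-1,3.9,0,0,1],
    [-1,3.9,0,0,1],
    [-1,3.9,0,0,1],
    [-1,3.9,0,0,1],
    [-1,3.9,0,0,1]
  ]
}}

```text
time: 18.85
tool_pos: [0.6018, 0.0225, 0.1537]
tool_rot: [3.142, -0.0, 1.825]
contact_force: [1.6, -4.9, 4.2]
opening: 0.0214
grip_force: 40.0
```

{"op": "move_arm", "data": {
  "rows": [
    [-1,3.9,0,0,1],
    [-1,3.9,0,0,1],
    [-1,3.9,0,0,1],
    [-1,3.9,0,0,1],
    [-1,3.9,0,0,1],
    [-1,3.9,0,0,1],
    [-1,3.9,0,0,1],
    [-1,3.9,0,0,1],
    [-1,3.9,0,0,1],
    [-1,3.9,0,0,1],
    [-1,3.9,0,0,1],
    [-1,3.9,0,0,1]
  ]
}}

```text
time: 20.05
tool_pos: [0.5898, 0.0693, 0.1537]
tool_rot: [3.142, -0.0, 1.825]
contact_force: [1.3, -4.1, 5.4]
opening: 0.0216
grip_force: 40.0
```

{"op": "move_arm", "data": {
  "rows": [
    [0,0,0,0,1],
    [0,0,0,0,1],
    [-2,-0.5,0,0,1],
    [-3.9,-1,0,0,1],
    [-3.9,-1,0,0,1],
    [-3.9,-1,0,0,1],
    [-3.9,-1,0,0,1],
    [-3.9,-1,0,0,1]
  ]
}}

```text
time: 20.85
tool_pos: [0.5684, 0.0631, 0.1539]
tool_rot: [3.141, 0.001, 1.825]
contact_force: [4.5, 0.6, 4.4]
opening: 0.0215
grip_force: 40.0
```

```bash
python3 - <<'E'
from h import *
C=np.array([.5617,-.0223]);t=np.radians(104.5);X=np.array([np.cos(t),np.sin(t)]);Y=np.array([-X[1],X[0]])
b=shot('side');o=monitor.observe();p=o['tool_pos'][:2]-C;print(p@X,p@Y,o['contact_force'])
print((proj('side',(*o['tool_pos'][:2],.097))-[200,130])*5)
cv2.imwrite('pics/mid2_c.png',cv2.resize(b[130:240,200:340],(700,550),interpolation=2)[...,::-1])
E
```

```text
0.0810438929070559 -0.02682410936916868 [-0.67624604  0.37269738  4.02037895]
[224.45409026 205.06145641]
```

View pics/mid2_c.png

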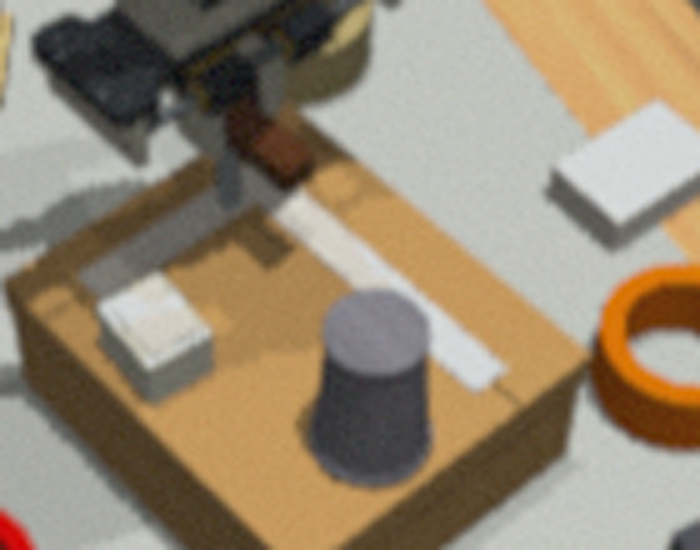

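The tip, at about crop (228,205), is mid-tape on the short arm. I continue to its free end, then lift.

{"op": "move_arm", "data": {
  "rows": [
    [-3.9,-1,0,0,1],
    [-3.9,-1,0,0,1],
    [-3.9,-1,0,0,1],
    [-3.9,-1,0,0,1],
    [-3.9,-1,0,0,1],
    [-3.9,-1,0,0,1],
    [-3.9,-1,0,0,1],
    [-3.9,-1,0,0,1],
    [-3.9,-1,0,0,1],
    [-3.9,-1,0,0,1],
    [-3.9,-1,0,0,1],
    [-3.9,-1,0,0,1]
  ]
}}

```text
time: 22.1
tool_pos: [0.5213, 0.0514, 0.1537]
tool_rot: [3.142, 0.0, 1.825]
contact_force: [3.7, 1.2, 5.0]
opening: 0.0215
grip_force: 40.0
```

{"op": "move_arm", "data": {
  "rows": [
    [-3.9,-1,0,0,1],
    [-3.9,-1,0,0,1],
    [-3.9,-1,0,0,1],
    [-3.9,-1,0,0,1],
    [-3.9,-1,0,0,1],
    [-3.9,-1,0,0,1],
    [-3.9,-1,0,0,1],
    [-3.9,-1,0,0,1],
    [-3.9,-1,0,0,1],
    [-2,-0.5,0,0,1],
    [0,0,0,0,1],
    [0,0,0,0,1]
  ]
}}

```text
time: 23.3
tool_pos: [0.4837, 0.0418, 0.1534]
tool_rot: [-3.139, -0.0, 1.825]
contact_force: [0.4, -0.4, 4.8]
opening: 0.0212
grip_force: 40.0
```

{"op": "move_arm", "data": {
  "rows": [
    [0,0,2,0,1],
    [0,0,3,0,1],
    [0,0,4,0,1],
    [0,0,6,0,1],
    [0,0,15,0,1],
    [0,0,25,0,1],
    [0,0,25,0,1],
    [0,0,5,0,1],
    [0,0,0,0,1]
  ]
}}

```text
time: 24.2
tool_pos: [0.4845, 0.042, 0.2389]
tool_rot: [3.141, 0.0, 1.825]
contact_force: [-0.1, 0.5, -1.3]
opening: 0.0218
grip_force: 40.0
```

{"op": "move_arm", "data": {
  "rows": [
    [0,10,0,0.031,1],
    [-1,22,0,0.07,1],
    [-1,32,0,0.09,1],
    [-1,36,0,0.1,1],
    [-1,36,0,0.1,1],
    [-1,36,0,0.1,1],
    [-1,36,0,0.1,1],
    [-1,36,0,0.1,1],
    [-1,30,0,0.09,1],
    [0,15,0,0.04,1],
    [0,6,0,0.01,1],
    [0,0,0,0,1]
  ]
}}

```text
time: 25.4
tool_pos: [0.4762, 0.3369, 0.2379]
tool_rot: [-3.14, -0.001, 2.656]
contact_force: [0.7, 0.2, -1.1]
opening: 0.0217
grip_force: 40.0
```

{"op": "move_arm", "data": {
  "rows": [
    [0,0,-15,0,1],
    [0,0,-30,0,1],
    [0,0,-35,0,1],
    [0,0,-25,0,1],
    [0,0,-15,0,1],
    [0,0,-10,0,1],
    [0,0,-8,0,1],
    [0,0,-6,0,1],
    [0,0,-4,0,1],
    [0,0,0,0,1]
  ]
}}

```text
time: 26.4
tool_pos: [0.4765, 0.3369, 0.0907]
tool_rot: [-3.142, -0.0, 2.656]
contact_force: [-0.3, 0.3, -0.3]
opening: 0.0218
grip_force: 40.0
```

```bash
python3 - <<'E'
from h import *
b=shot('side')
o=monitor.observe();print(o['tool_pos'],o['tool_rot'],o['contact_force'])
cv2.imwrite('pics/ret.png',cv2.resize(b[85:165,135:225],(630,560),interpolation=2)[...,::-1])
E
```

```text
[0.47668907 0.33703043 0.09101083] [3.14119452e+00 2.78034981e-04 2.65575651e+00] [ 1.3488861  -0.32613195 -1.10807381]
```

View pics/ret.png

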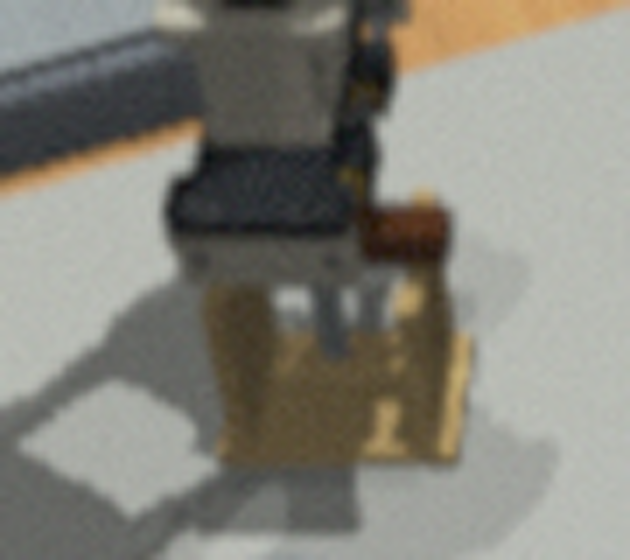

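The picture shows the bar end at (405,235), just above the right cheek and in front of the rear ear. The tip is in the gap, so I lower the last 12 mm.

{"op": "move_arm", "data": {
  "rows": [
    [0,0,-5,0,1],
    [0,0,-3,0,1],
    [0,0,-2,0,1],
    [0,0,-1,0,1],
    [0,0,0,0,1]
  ]
}}

```text
time: 26.95
tool_pos: [0.4765, 0.337, 0.0796]
tool_rot: [-3.141, -0.0, 2.656]
contact_force: [1.0, 0.4, -0.7]
opening: 0.0216
grip_force: 40.0
```

{"op": "move_arm", "data": {
  "rows": [
    [0,0,-1,0,1],
    [0,0,0,0,1],
    [0,0,0,0,1]
  ]
}}

```text
time: 27.25
tool_pos: [0.4767, 0.337, 0.079]
tool_rot: [3.141, 0.0, 2.656]
contact_force: [-0.6, -0.2, 1.7]
opening: 0.022
grip_force: 40.0
```

Contact. I open to the same width as before and rise.

{"op": "move_arm", "data": {
  "rows": [
    [0,0,0,0,0.4],
    [0,0,0,0,0.1],
    [0,0,0,0,-0.2],
    [0,0,0,0,-0.3],
    [0,0,0,0,-0.3],
    [0,0,8,0,-0.3],
    [0,0,20,0,-0.3],
    [0,0,35,0,-0.3],
    [0,0,45,0,-0.3],
    [0,0,45,0,-0.3],
    [0,0,20,0,-0.3],
    [0,0,0,0,-0.3]
  ]
}}

```text
time: 28.45
tool_pos: [0.4779, 0.3378, 0.2564]
tool_rot: [3.135, 0.005, 2.656]
contact_force: [-0.0, 0.2, 0.1]
opening: 0.06
grip_force: 0.0
```

{"op": "move_arm", "data": {
  "rows": [
    [-20,15,0,0,-0.3],
    [-40,25,0,0,-0.3],
    [-40,25,0,0,-0.3],
    [-40,25,0,0,-0.3],
    [-40,25,0,0,-0.3],
    [-20,10,0,0,-0.3],
    [0,0,0,0,-0.3],
    [0,0,0,0,-0.3]
  ]
}}

```text
time: 29.25
tool_pos: [0.2763, 0.4617, 0.251]
tool_rot: [-3.14, 0.0, 2.657]
contact_force: [-0.1, -0.5, -0.4]
opening: 0.0596
grip_force: 0.0
```

```bash
python3 - <<'E'
from h import *
b=shot('side','end_s.png');a=shot('top','end_t.png')
o=monitor.observe();print(o['time'],o['tool_pos'],o['contact_force'])
W=np.hstack([cv2.resize(a[100:300,90:420],(460,279),interpolation=2),cv2.resize(b[95:165,145:225],(319,279),interpolation=2)])
cv2.imwrite('pics/end.png',W[...,::-1])
E
```

```text
29.35 [0.27746046 0.46131994 0.25123782] [ 0.07649853 -0.05531876 -0.51463586]
```

View pics/end.png

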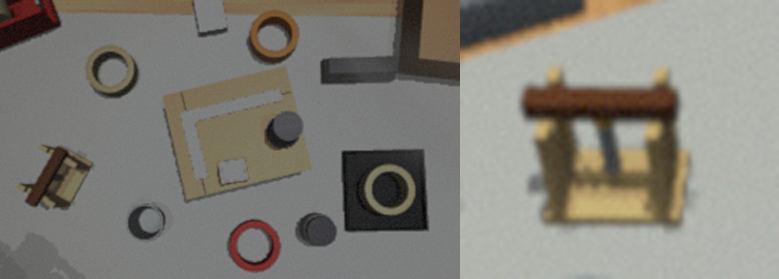

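The roll lies flat in the tray (388,190), the stylus hangs level across its stand as found, and the bystanders haven't moved. I'm handing the job in.

```bash
python3 -c "
from h import *
print(workorder.hand_in())"
```

```text
the job is handed in; nothing more can be done
None
```

I handed the job in at about 29 s of the 72 s, without seeing a verdict: the roll lies flat in the tray, the L of tape was rubbed from end to end at about 4 cm/s with roughly 5–6 N, the stylus is back across its stand, and nothing else was moved.

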